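# Seat the keyed filter cell at the load station

### The job

Crank the black handwheel clockwise, over several grasps, until the carriage's red pointer stands over the green band on the scale. Then turn the knurled filter cell on top of the carriage clockwise until its hidden keyways drop over the pins, push it fully home against its spring, and finish while still holding it pushed home with the carriage at the band. Leave the bottle, jar, screwdriver and lens cap where they are.

Things in the scene. Friction and masses are not known exactly. Their poses are not given: they have to be found in the camera images.
- wheel: Black knurled handwheel, a disc 54 mm across and 34 mm high on an upright axis; origin: centre of its underside, 50 mm above the table, z up. Starts at its end stop; clockwise from above drives the carriage away from it. 2.5 to 4 rad are needed. Stiff (about 0.4 N m), stays where left. A blue gearbox lies 10 mm below it. The cell's centre is 110 mm away at the start, more later.
- pointer (a point): Tip of the red pointer fixed to the carriage, over the scale on the stage's side away from the robot; its y axis is the carriage's travel (+y away from the wheel, level). It moves 20 mm per radian of the handwheel.
- band_mid (a point): Middle of the green band on the scale bar, 12 mm wide along the travel; fixed, y axis along the travel. The pointer is at the band when the two agree along y (within 6 mm); they lie 2 mm apart across the scale.
- cell_center (a point): Centre of the filter cell: a loose knurled aluminium cap with dark violet glass on top, 54 mm across, 38 mm high, about 180 g, z up; its underside is 19 mm below. At the start it rests on the mount's three pins, 10.5 mm above the seat. Its three keyways (120 degrees apart, open below) are hidden: no mark or axis tells their angle. They fit over the pins within about 5 degrees either way.
- seat (a point): Centre of the round seat (51 mm across) of the mount on the carriage, z up, 66 mm above the table: the cell's underside meets it when fully home. The carriage's block (80 x 70 mm) lies 26 mm lower. Turned clockwise from above by 25 to 80 degrees, the cell comes over the pins and can sink 5.5 mm freely (a grip holds it up, so press lightly as you turn), then meets the spring ring.
- ejector (a joint): Steel spring ring around the mount's spigot: 0 when up, its top 5 mm above the seat; 0.005 (m) when the cell has pushed it fully down. It takes 5.5 N at first, 8.5 N when fully down, and lifts the cell 5 mm again when that is let go.
- wash_bottle: White wash bottle with yellow cap, 66 mm in diameter, 150 mm high, loose bystander; origin at the centre of its underside.
- tinted_jar: Amber jar with black cap, 80 mm in diameter, 90 mm high, loose bystander; origin at the centre of its underside.
- driver: Screwdriver with blue handle lying on the mat, loose bystander, x along its length.
- lens_cap: Flat black lens cap, 60 mm in diameter, 12 mm high, loose bystander; origin at the centre of its underside.

How it is judged:
By the outcome, as a careful person would: the job done as asked, in the order asked, and still so for the second after the job is handed in, while the arm keeps its last pose, push and grip.
It also fails if it takes over 58 s, if anything falls off the work surface, if the arm or the gripper's body presses on something with over 40 N, if the wrist force passes 120 N, or if a joint passes its speed limit or range.

### The arm

A 6-joint arm with a two-finger parallel gripper is mounted at the origin on the work surface. World frame = base frame: x ahead of the robot, y to its left, z up, the work surface at z = 0. Lengths are in m, angles in rad, forces in N, time in s.
With the tool pointing down it reaches from about 0.375 to 0.975 m from the base axis. Payload 3.8 kg.
Tool frame: the origin (TCP) lies midway between the tips of the shut fingers; the grasp point (between the pads) lies 19 mm behind it (bot.grip_point_offset is the z of the grasp point in the tool frame, in m); z points along the fingers, y is the line along which they close (so a half turn about z gives the same grasp; the last joint's range is limited). The gripper opens to 85 mm and grips with 20 to 120 N. Pads are 22 mm wide; open, the fingers measure 114 mm over their backs; the gripper's body (76 mm by 85 mm) begins 54 mm behind the grasp point. The pads swing forward as they close: fully open they stand 13 mm farther back than shut.
Start: joints at [-1.154, 0.264, 1.604, -0, 1.274, -0.037], TCP at [0.296, -0.607, 0.231] pointing down, gripper open.
Joint ranges: [-2.63, 2.63], [-0.94, 2.18], [0.31, 2.57], [-1.31, 4.45], [0, 2.66], [-2.55, 2.55]. Speed limits (rad/s): [2.57, 2.57, 3.14, 3.14, 3.14, 3.14].

### API

Orientations are given as a rotation vector (axis times angle).
In Python, from workcell import sensors, optics, order, bot gives the robot as it stands.
- The arm moves only by the tool play_rows, never from a script. Its argument "commands" is a list of rows, each a list of 6 numbers: the shift along the tool's x, y, z in cm, then the turn, a rotation vector about the tool's x, y, z in rad. In form: [[dx, dy, dz, wx, wy, wz], ...]. A call has 1 to 5 rows; each row shifts and turns the commanded pose from where the row before left it, along the tool's axes as they then stand; what a row does not reach is not made up. A row lasts 1/12 s, in which the tool goes at most 41.7 mm and 7.16 degrees, less where a joint would pass 70% of its speed; a pose out of reach is approached as far as the arm can. A call with a gripper value outside its range is refused whole. "grip" is the closure, from 0 (fully open) to 1 (shut), set as the call begins (left out, the last holds). The fingers move at their own pace and stop on an object; "force" is the grip in N (left out, the last holds). Time passes only in rows, so rows that do not move let the fingers close. It gives the time, the measured TCP pose, the force, the opening and the grip force at its end, in the units of the state.
- sensors.read_state(): the state, without advancing time (a new reading comes with each control period).
- optics.read_camera(name): name is "scene" or "top" or "wrist"; returns the picture (400x640x3 uint8, red, green, blue); there is no depth.
- optics.camera_info(name): a dict with "mtx" (3x3 intrinsics, pixels), "k1" (the pictures are not rectified: a ray, as slopes to the right and down, at radius r is drawn at 1 + k1 r^2 times it, then the intrinsics apply), "R" (3x3) and "t" (3): a world point X has camera coordinates R X + t. Camera axes: x right, y down, z forward; pixel columns grow to the right and rows downward; lengths in m; the calibration is good to about 2 mm. A picture is of the moment at which its call begins: read the wrist's pose just before it. camera_info takes no time and is no camera call; for the wrist camera it gives the pose at the moment of the call.
- order.finish_job(): hands the job in; it is judged then, once.
The state is a dict: "time": time; "q": joint angles; "joint_vel": joint speeds; "joint_torque": joint torques, N m; "tool_pos": TCP position; "tcp_rot": TCP orientation; "wrist_force": force on the tool from outside, world axes, zero at the start; "torque": the same for the moment, N m; "width": opening from 0.0 (shut) to 1.0 (fully open); "grip_force": force on a finger pad.
Only numpy, scipy, OpenCV 4.12 (cv2) and the standard library are available. Lean on these libraries where they do the work, as an engineer would, in place of code of your own. Each camera call takes 0.05 s, during which the arm holds its last target. There are 200 camera calls.

## Working session

There is one attempt and no reset: what is moved stays moved. The work goes in short steps, Python scripts to look and compute and a tool call to move; the robot and the scene stay as the last step left them, time stands still between calls to the robot, and variables do not carry over. Pictures are saved under pics/ and viewed, at most 10 in all, crops included, and the job is handed in when it is done.

Besides the shell and the picture viewer there is one more tool, called after "Request:" by a JSON object that holds its "name" and its "arguments". play_rows: Moves the arm, as the interface text tells. Its arguments: {"type":"object","properties":{"commands":{"type":"array","items":{"type":"array","items":{"type":"number"}}},"grip":{"type":"number"},"force":{"type":"number"}},"required":["commands"]}

```bash
ls; mkdir -p pics
python3 - <<'E'
from workcell import sensors, optics, order, bot
import cv2
s=sensors.read_state();print(s, bot.grip_point_offset)
for n in ("scene","top"):
    im=optics.read_camera(n);cv2.imwrite(f"pics/{n}0.png",im[:,:,::-1]);i=optics.camera_info(n);print(n,i)
E
```

```text
pics
{'time': 0.0, 'q': array([-1.15386153e+00,  2.64767622e-01,  1.60536782e+00,  2.82104770e-05,
        1.27367663e+00, -3.69094600e-02]), 'joint_vel': array([-2.50391746e-04, -5.32228744e-06, -5.54800240e-04,  1.02408935e-03,
        6.90211713e-04, -4.93609496e-04]), 'joint_torque': array([-3.76394863e-03, -5.15126395e+01, -3.67313361e+01, -2.87683861e-04,
        1.31962658e-02, -1.52338328e-05]), 'tool_pos': array([ 0.29564554, -0.60600974,  0.2299556 ]), 'tcp_rot': array([-3.05892742e+00, -7.06290170e-01,  6.16429753e-04]), 'wrist_force': array([ 0.41586335, -0.55245085,  0.09043938]), 'torque': array([-0.0068105 , -0.01544558, -0.01754136]), 'grip_force': 0.0, 'width': 1.0004101086063446} -0.0187
scene {'mtx': array([[440.41009129,   0.        , 318.63235015],
       [  0.        , 440.41009129, 201.73491259],
       [  0.        ,   0.        ,   1.        ]]), 'k1': 0.011381875099134155, 'R': array([[-0.67701631,  0.73596281,  0.0027684 ],
       [ 0.40073265,  0.37178607, -0.83736997],
       [-0.6173024 , -0.56580374, -0.54662956]]), 't': array([ 0.33000991, -0.14040234,  1.68292128])}
top {'mtx': array([[455.73927636,   0.        , 327.74105403],
       [  0.        , 455.73927636, 193.33202446],
       [  0.        ,   0.        ,   1.        ]]), 'k1': -0.06694762045337603, 'R': array([[-0.02567133, -0.99954674, -0.01572575],
       [-0.98072102,  0.02822999, -0.19336326],
       [ 0.19371956,  0.01045869, -0.9810012 ]]), 't': array([0.0076847 , 0.52335889, 1.09152753])}
```

View pics/scene0.png

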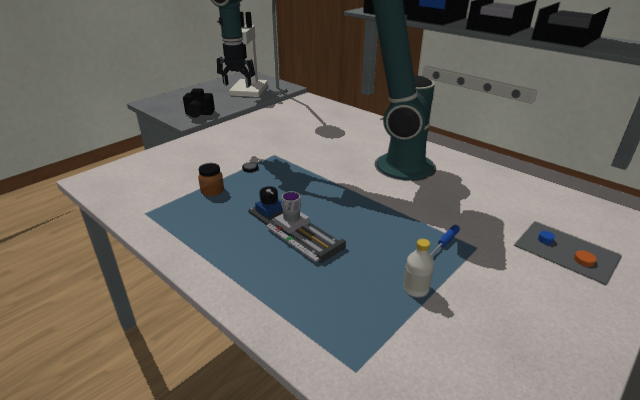

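View pics/top0.png

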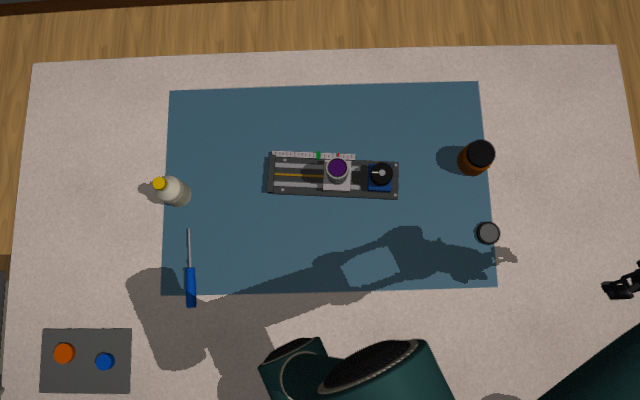

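Scene view: handwheel at about (268,195), cell (291,200), jar, bottle and screwdriver clear of them. Top view: wheel (382,173), violet glass (338,168), green band (319,155), red pointer (338,155).

```bash
cat > h.py <<'E'
import numpy as np, cv2
from workcell import sensors, optics, order, bot
def ray(i,p):
    d=(np.array(p,float)-i['mtx'][:2,2])/i['mtx'][0,0]; s=d.copy()
    for _ in range(20): s=d/(1+i['k1']*(s@s))
    v=i['R'].T@np.r_[s,1]; return -i['R'].T@i['t'], v/np.linalg.norm(v)
def onz(i,p,z):
    c,v=ray(i,p); return c+v*(z-c[2])/v[2]
def two(i1,p1,i2,p2):
    c1,v1=ray(i1,p1);c2,v2=ray(i2,p2)
    s=np.linalg.lstsq(np.c_[v1,-v2],c2-c1,rcond=None)[0]
    a,b=c1+s[0]*v1,c2+s[1]*v2; return (a+b)/2,np.linalg.norm(a-b)
def blobs(im,lo,hi,box=None,n=4,amin=4):
    m=cv2.inRange(cv2.cvtColor(im,cv2.COLOR_RGB2HSV),np.array(lo),np.array(hi))
    if box: k=np.zeros_like(m);k[box[1]:box[3],box[0]:box[2]]=1;m=m*k
    r=cv2.connectedComponentsWithStats(m)
    o=[(int(r[2][j,4]),r[3][j].round(2).tolist(),r[2][j,:4].tolist()) for j in range(1,r[0]) if r[2][j,4]>=amin]
    return sorted(o,reverse=True)[:n]
E
python3 - <<'E'
from h import *
S=cv2.imread('pics/scene0.png')[:,:,::-1].copy();T=cv2.imread('pics/top0.png')[:,:,::-1].copy()
iS,iT=optics.camera_info('scene'),optics.camera_info('top')
bs,bt=(240,180,350,265),(262,145,402,203)
for nm,lo,hi in (('violet',(125,60,30),(165,255,255)),('green',(45,90,40),(85,255,255)),('red',(0,120,80),(6,255,255)),('red2',(172,110,80),(180,255,255)),('black',(0,0,0),(180,255,35)),('blue',(108,150,60),(125,255,255))):
    a=blobs(S,lo,hi,bs);b=blobs(T,lo,hi,bt);print(nm,a[:2],b[:3])
    if a and b: print('  ',two(iS,a[0][1],iT,b[0][1]))
print(onz(iT,(338,168),.1145),onz(iT,(382,173.5),.084))
big=cv2.resize(T[140:210,255:410],None,fx=5,fy=5,interpolation=2);cv2.imwrite('pics/c1.png',big[:,:,::-1])
E
```

```text
violet [(89, [290.54, 195.81], [284, 192, 14, 8])] [(246, [337.06, 167.04], [329, 159, 18, 17])]
   (array([ 0.57456807, -0.03130536,  0.11398335]), np.float64(0.00034332737880698257))
green [(21, [288.52, 237.9], [285, 236, 8, 5])] [(40, [317.62, 154.85], [315, 151, 6, 9])]
   (array([0.63391924, 0.01729684, 0.01858644]), np.float64(0.0011189096183995815))
red [(8, [278.88, 227.5], [276, 226, 6, 4])] [(7, [337.57, 154.71], [337, 153, 2, 4])]
   (array([ 0.62810102, -0.03288081,  0.02807857]), np.float64(0.004378338919872406))
red2 [] []
black [(235, [268.39, 195.94], [260, 187, 18, 18]), (162, [331.75, 252.3], [318, 242, 27, 21])] [(366, [381.1, 174.02], [370, 162, 23, 24]), (295, [361.27, 177.16], [352, 165, 17, 26]), (101, [311.37, 171.2], [301, 169, 23, 6])]
   (array([ 0.5664972 , -0.1413184 ,  0.06236741]), np.float64(9.443828057013751e-05))
blue [(40, [260.62, 205.5], [256, 201, 11, 11]), (8, [279.12, 201.25], [278, 200, 3, 4])] [(38, [376.42, 187.34], [368, 185, 17, 6]), (27, [389.22, 186.15], [386, 180, 6, 11])]
   (array([ 0.56100703, -0.15134198,  0.01404321]), np.float64(0.050613305096437744))
[ 0.5718844  -0.03334634  0.1145    ] [ 0.56262039 -0.14123039  0.084     ]
```

View pics/c1.png

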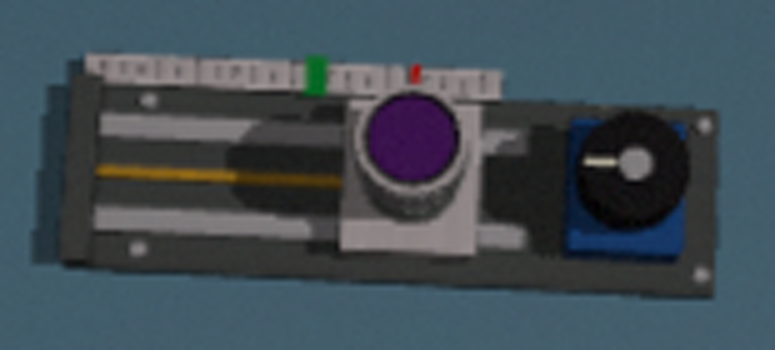

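Clear crop: wheel at right, carriage with violet cell, red pointer about 50 mm right of the green band, i.e. about 2.55 rad of wheel. Move over the wheel.

Request:
{"name": "play_rows", "arguments": {"commands": [[2.97,-2,0.3,0,0,0],[2.97,-2,0.3,0,0,0],[2.97,-2,0.3,0,0,0],[2.97,-2,0.3,0,0,0],[2.97,-2,0.3,0,0,0]], "grip": 0}}

```text
time: 0.52
tool_pos: [0.3857, -0.45, 0.2155]
tcp_rot: [-3.06, -0.705, 0.001]
wrist_force: [0.7, 1.0, 0.1]
width: 0.996
grip_force: 0.0
```

Request:
{"name": "play_rows", "arguments": {"commands": [[2.97,-2,0.3,0,0,0],[2.97,-2,0.3,0,0,0],[2.97,-2,0.3,0,0,0],[2.97,-2,0.3,0,0,0],[2.97,-2,0.3,0,0,0]]}}

```text
time: 0.93
tool_pos: [0.4754, -0.2949, 0.2007]
tcp_rot: [-3.061, -0.706, 0.001]
wrist_force: [0.2, 0.9, 0.3]
width: 0.999
grip_force: 0.0
```

Request:
{"name": "play_rows", "arguments": {"commands": [[2.97,-2,0.3,0,0,0],[2.97,-2,0.3,0,0,0],[2.97,-2,0.3,0,0,0],[2.97,-2,0.3,0,0,0],[2.97,-2,0.3,0,0,0]]}}

```text
time: 1.35
tool_pos: [0.565, -0.14, 0.1857]
tcp_rot: [-3.061, -0.707, 0.001]
wrist_force: [0.1, -0.4, 0.1]
width: 1.001
grip_force: 0.0
```

Request:
{"name": "play_rows", "arguments": {"commands": [[0,0,0,0,0,-0.1],[0,0,0,0,0,-0.1],[0,0,0,0,0,-0.1],[0,0,0,0,0,-0.1],[0,0,0,0,0,-0.1]]}}

```text
time: 1.77
tool_pos: [0.5644, -0.1413, 0.1856]
tcp_rot: [-2.786, -1.449, 0.001]
wrist_force: [0.5, -0.2, 0.1]
width: 1.0
grip_force: 0.0
```

Request:
{"name": "play_rows", "arguments": {"commands": [[0,0,0,0,0,0],[0,0,0,0,0,0]]}}

```text
time: 1.93
tool_pos: [0.5645, -0.1416, 0.1858]
tcp_rot: [-2.792, -1.438, 0.001]
wrist_force: [-0.4, -0.6, 0.2]
width: 1.0
grip_force: 0.0
```

Run:
```python
from h import *
i=optics.camera_info('wrist');im=optics.read_camera('wrist');cv2.imwrite('pics/w1.png',im[:,:,::-1])
s=sensors.read_state();print(s['q'].round(2))
def proj(X):
    c=i['R']@np.array(X)+i['t'];a=c[:2]/c[2];a=a*(1+i['k1']*(a@a));return (a*i['mtx'][0,0]+i['mtx'][:2,2]).round(1)
print('wheel top exp',proj((.5645,-.1412,.084)),'cell',proj((.5746,-.0313,.1145)))
for nm,lo,hi in (('violet',(125,60,20),(165,255,255)),('green',(45,90,40),(85,255,255)),('red',(0,120,80),(6,255,255)),('black',(0,0,0),(180,255,45))): print(nm,blobs(im,lo,hi,n=3,amin=60))
```

```text
[-0.29  0.12  1.86  0.    1.16  0.33]
wheel top exp [323.9 200.4] cell [237.6  73.7]
violet [(3726, [234.06, 71.86], [201, 37, 67, 71])]
green []
red [(111, [307.33, 50.35], [298, 42, 22, 17])]
black [(33265, [328.69, 358.97], [25, 260, 597, 140]), (1106, [312.0, 182.6], [292, 160, 59, 59]), (471, [232.39, 61.59], [199, 34, 71, 71])]
```

View pics/w1.png

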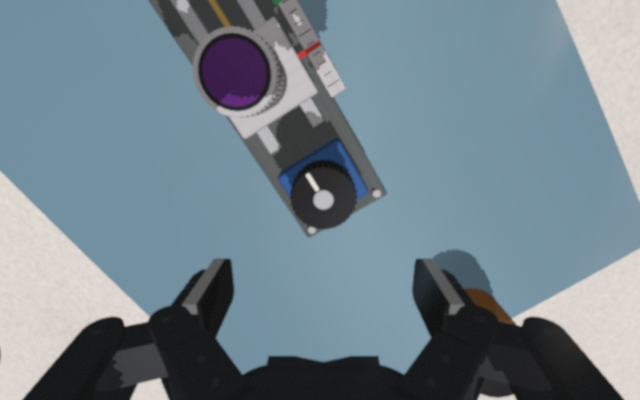

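Wrist view: wheel hub at (323,200), exactly where predicted for (0.5645, -0.141); the fingers straddle it. Descend and grip.

Request:
{"name": "play_rows", "arguments": {"commands": [[0,0,3,0,0,0],[0,0,3,0,0,0],[0,0,3,0,0,0],[0,0,3,0,0,0],[0,0,1.8,0,0,0]]}}

```text
time: 2.4
tool_pos: [0.5625, -0.1412, 0.0448]
tcp_rot: [-2.79, -1.437, 0.005]
wrist_force: [-0.5, 0.6, -0.3]
width: 0.999
grip_force: 0.0
```

Request:
{"name": "play_rows", "arguments": {"commands": [[0,0,0,0,0,0],[0,0,0,0,0,0],[0,0,0,0,0,0],[0,0,0,0,0,0],[0,0,0,0,0,0]], "grip": 1, "force": 80}}

```text
time: 2.82
tool_pos: [0.5647, -0.1415, 0.0498]
tcp_rot: [-2.791, -1.441, -0.0]
wrist_force: [-4.6, 2.2, 2.8]
width: 0.612
grip_force: 87.0
```

Request:
{"name": "play_rows", "arguments": {"commands": [[0,0,0,0,0,0],[0,0,0,0,0,0],[0,0,0,0,0,0]]}}

```text
time: 3.07
tool_pos: [0.5647, -0.1415, 0.0498]
tcp_rot: [-2.791, -1.441, -0.0]
wrist_force: [-4.6, 2.0, 3.6]
width: 0.612
grip_force: 87.1
```

Request:
{"name": "play_rows", "arguments": {"commands": [[0,0,0,0,0,0.08],[0,0,0,0,0,0.1],[0,0,0,0,0,0.1],[0,0,0,0,0,0.1],[0,0,0,0,0,0.1]]}}

```text
time: 3.48
tool_pos: [0.5643, -0.1411, 0.0498]
tcp_rot: [-3.054, -0.731, 0.001]
wrist_force: [-5.4, 4.1, 5.1]
width: 0.611
grip_force: 87.4
```

Request:
{"name": "play_rows", "arguments": {"commands": [[0,0,0,0,0,0.1],[0,0,0,0,0,0.1],[0,0,0,0,0,0.1],[0,0,0,0,0,0.1],[0,0,0,0,0,0.1]]}}

```text
time: 3.9
tool_pos: [0.5641, -0.1404, 0.0498]
tcp_rot: [-3.14, 0.048, 0.002]
wrist_force: [-7.0, 7.1, 5.7]
width: 0.61
grip_force: 87.8
```

Request:
{"name": "play_rows", "arguments": {"commands": [[0,0,0,0,0,0.1],[0,0,0,0,0,0.1],[0,0,0,0,0,0.1],[0,0,0,0,0,0]]}}

```text
time: 4.23
tool_pos: [0.5642, -0.14, 0.0498]
tcp_rot: [-3.096, 0.517, 0.002]
wrist_force: [-7.3, 7.7, 5.9]
width: 0.614
grip_force: 87.7
```

```bash
cat >> h.py <<'E'
def gap():
    T=optics.read_camera('top');cv2.imwrite('pics/t_last.png',T[:,:,::-1]);i=optics.camera_info('top');bt=(262,145,402,203)
    g=blobs(T,(45,90,40),(85,255,255),bt);r=blobs(T,(0,100,70),(8,255,255),bt,amin=2);v=blobs(T,(125,60,30),(165,255,255),bt)
    print('green',g[:2],'red',r[:2],'violet',v[:1])
    u=np.array([.096,1,0])/np.hypot(.096,1)
    if g and r: print('gap mm',1e3*u@(onz(i,g[0][1],.0186)-onz(i,r[0][1],.024)))
    if v: print('cell',onz(i,v[0][1],.1145))
E
python3 -c "from h import *;gap();print(sensors.read_state()['q'].round(2),sensors.read_state()['torque'])"
```

```text
green [(34, [317.76, 154.26], [316, 151, 5, 8])] red [(7, [327.57, 154.29], [327, 153, 2, 4])] violet [(230, [326.03, 166.84], [318, 159, 17, 17])]
gap mm 25.918567855684717
cell [ 0.57559425 -0.00479858  0.1145    ]
[-0.29  0.27  1.96  0.    0.91  1.61] [ 0.99422071  0.95901749 -0.3977078 ]
```

Request:
{"name": "play_rows", "arguments": {"commands": [[0,0,0,0,0,0],[0,0,0,0,0,0],[0,0,0,0,0,0],[0,0,0,0,0,0]], "grip": 0}}

```text
time: 4.62
tool_pos: [0.5662, -0.1424, 0.0494]
tcp_rot: [3.099, -0.51, 0.005]
wrist_force: [-0.0, 0.2, 1.0]
width: 1.001
grip_force: 0.0
```

Request:
{"name": "play_rows", "arguments": {"commands": [[0,0,0,0,0,-0.11],[0,0,0,0,0,-0.11],[0,0,0,0,0,-0.11],[0,0,0,0,0,-0.11],[0,0,0,0,0,-0.11]]}}

```text
time: 5.03
tool_pos: [0.5656, -0.1422, 0.0488]
tcp_rot: [3.12, 0.359, 0.002]
wrist_force: [-0.1, -0.3, -0.9]
width: 1.002
grip_force: 0.0
```

Request:
{"name": "play_rows", "arguments": {"commands": [[0,0,0,0,0,-0.11],[0,0,0,0,0,-0.11],[0,0,0,0,0,-0.11],[0,0,0,0,0,-0.11],[0,0,0,0,0,-0.11]]}}

```text
time: 5.45
tool_pos: [0.5655, -0.1422, 0.0488]
tcp_rot: [2.905, 1.193, 0.002]
wrist_force: [0.5, -0.9, 0.8]
width: 1.001
grip_force: 0.0
```

Request:
{"name": "play_rows", "arguments": {"commands": [[0,0,0,0,0,-0.11],[0,0,0,0,0,-0.11],[0,0,0,0,0,0]]}}

```text
time: 5.7
tool_pos: [0.5655, -0.1422, 0.0487]
tcp_rot: [2.759, 1.5, 0.001]
wrist_force: [-0.8, 0.2, 0.5]
width: 0.998
grip_force: 0.0
```

Request:
{"name": "play_rows", "arguments": {"commands": [[0,0,0,0,0,0],[0,0,0,0,0,0],[0,0,0,0,0,0],[0,0,0,0,0,0],[0,0,0,0,0,0]], "grip": 1, "force": 80}}

```text
time: 6.12
tool_pos: [0.5646, -0.1417, 0.0489]
tcp_rot: [-2.763, -1.495, 0.0]
wrist_force: [-2.9, 0.9, 6.4]
width: 0.612
grip_force: 84.0
```

Request:
{"name": "play_rows", "arguments": {"commands": [[0,0,0,0,0,0],[0,0,0,0,0,0.08],[0,0,0,0,0,0.1],[0,0,0,0,0,0.1],[0,0,0,0,0,0.1]]}}

```text
time: 6.53
tool_pos: [0.5643, -0.1413, 0.049]
tcp_rot: [-2.996, -0.941, 0.002]
wrist_force: [-4.8, 2.5, 6.4]
width: 0.613
grip_force: 84.5
```

Request:
{"name": "play_rows", "arguments": {"commands": [[0,0,0,0,0,0.1],[0,0,0,0,0,0.1],[0,0,0,0,0,0.1],[0,0,0,0,0,0.1],[0,0,0,0,0,0]]}}

```text
time: 6.95
tool_pos: [0.564, -0.1407, 0.0489]
tcp_rot: [-3.123, -0.326, 0.003]
wrist_force: [-5.3, 3.7, 8.3]
width: 0.615
grip_force: 84.8
```

```bash
python3 -c "from h import *;gap();print(sensors.read_state()['q'].round(2),sensors.read_state()['torque'])"
```

```text
green [(23, [318.0, 152.83], [316, 151, 5, 5]), (4, [372.25, 195.5], [371, 194, 3, 4])] red [(6, [321.5, 154.0], [321, 153, 2, 3])] violet [(228, [319.62, 166.5], [311, 159, 18, 16])]
gap mm 9.68634295577135
cell [0.57689167 0.01052654 0.1145    ]
[-0.29  0.27  1.96  0.    0.91  1.07] [ 0.4862947   0.6672118  -0.38556004]
```

Request:
{"name": "play_rows", "arguments": {"commands": [[0,0,0,0,0,0.1],[0,0,0,0,0,0.1],[0,0,0,0,0,0.1],[0,0,0,0,0,0.1],[0,0,0,0,0,0.08]]}}

```text
time: 7.42
tool_pos: [0.564, -0.1401, 0.0489]
tcp_rot: [-3.111, 0.425, 0.004]
wrist_force: [-4.5, 6.7, 9.0]
width: 0.611
grip_force: 84.5
```

Request:
{"name": "play_rows", "arguments": {"commands": [[0,0,0,0,0,0],[0,0,0,0,0,0]]}}

```text
time: 7.58
tool_pos: [0.564, -0.14, 0.0489]
tcp_rot: [-3.111, 0.421, 0.003]
wrist_force: [-4.0, 6.0, 8.4]
width: 0.61
grip_force: 84.8
```

Request:
{"name": "play_rows", "arguments": {"commands": [[0,0,0,0,0,0],[0,0,0,0,0,0],[0,0,0,0,0,0],[0,0,0,0,0,0]], "grip": 0}}

```text
time: 7.92
tool_pos: [0.565, -0.142, 0.0483]
tcp_rot: [3.113, -0.417, 0.001]
wrist_force: [-0.0, 0.4, 0.4]
width: 0.997
grip_force: 0.0
```

Request:
{"name": "play_rows", "arguments": {"commands": [[0,0,-2,0,0,-0.1],[0,0,-3,0,0,-0.1],[0,0,-3,0,0,-0.1],[0,0,-3,0,0,-0.1],[0,0,-3,0,0,-0.1]]}}

```text
time: 8.33
tool_pos: [0.5647, -0.142, 0.1895]
tcp_rot: [3.119, 0.373, -0.0]
wrist_force: [0.1, -0.2, -0.2]
width: 0.999
grip_force: 0.0
```

Request:
{"name": "play_rows", "arguments": {"commands": [[0,0,0,0,0,-0.1],[0,0,0,0,0,-0.1],[0,0,0,0,0,-0.1],[0,0,0,0,0,0],[0,0,0,0,0,0]]}}

```text
time: 8.75
tool_pos: [0.5648, -0.1419, 0.1882]
tcp_rot: [3.032, 0.824, 0.0]
wrist_force: [0.3, -0.3, -0.3]
width: 1.001
grip_force: 0.0
```

Run:
```python
from h import *
gap()
s=sensors.read_state();print(s['q'].round(2),s['tool_pos'],s['tcp_rot'])
i=optics.camera_info('wrist');im=optics.read_camera('wrist');cv2.imwrite('pics/w2.png',im[:,:,::-1])
g=blobs(im,(45,90,40),(85,255,255),amin=30);r=blobs(im,(0,120,80),(6,255,255),amin=30);v=blobs(im,(125,60,20),(165,255,255))
print(g,r,v)
if v: print('cell',onz(i,v[0][1],.1145))
```

```text
green [(8, [317.5, 151.5], [316, 151, 5, 3])] red [(3, [318.0, 154.0], [318, 153, 1, 3])] violet [(226, [315.76, 166.32], [307, 158, 19, 17])]
gap mm 2.1336971014179036
cell [0.57761319 0.01976265 0.1145    ]
[-0.29  0.12  1.85 -0.    1.17  0.75] [ 0.56472623 -0.14184293  0.18805869] [-3.03152342e+00 -8.24109202e-01  3.75113579e-04]
[(170, [210.8, 28.23], [198, 15, 24, 30])] [(125, [205.64, 34.91], [199, 23, 15, 24])] [(3525, [119.15, 77.35], [87, 43, 65, 70])]
cell [0.57740566 0.0220037  0.1145    ]
```

View pics/w2.png

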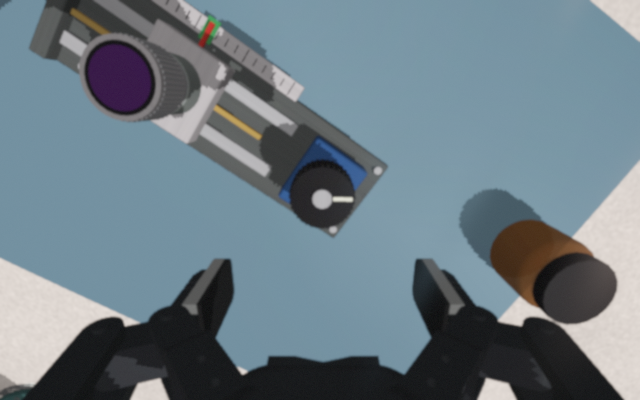

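Wrist view: red pointer tip (206,35) lies over the green band (211,28). Now move over the cell.

Request:
{"name": "play_rows", "arguments": {"commands": [[1.87,-2.69,0,0,0,0],[1.87,-2.69,0,0,0,0],[1.87,-2.69,0,0,0,0],[1.87,-2.69,0,0,0,0],[1.87,-2.69,0,0,0,0]]}}

```text
time: 9.27
tool_pos: [0.5767, 0.0229, 0.1881]
tcp_rot: [-3.031, -0.825, 0.0]
wrist_force: [1.1, 0.2, -0.0]
width: 0.998
grip_force: 0.0
```

Request:
{"name": "play_rows", "arguments": {"commands": [[0,0,0,0,0,-0.1],[0,0,0,0,0,-0.1],[0,0,0,0,0,-0.1],[0,0,0,0,0,-0.1],[0,0,0,0,0,-0.1]]}}

```text
time: 9.68
tool_pos: [0.5768, 0.0218, 0.188]
tcp_rot: [-2.728, -1.557, 0.001]
wrist_force: [0.7, -0.2, -0.5]
width: 0.996
grip_force: 0.0
```

Request:
{"name": "play_rows", "arguments": {"commands": [[0,0,0,0,0,-0.1],[0,0,0,0,0,-0.1],[0,0,0,0,0,-0.1],[0,0,0,0,0,-0.1],[0,0,0,0,0,0]]}}

```text
time: 10.1
tool_pos: [0.5768, 0.0216, 0.188]
tcp_rot: [-2.367, -2.065, 0.001]
wrist_force: [0.2, 0.4, -0.1]
width: 1.001
grip_force: 0.0
```

Request:
{"name": "play_rows", "arguments": {"commands": [[0,0,0,0,0,0],[0,0,0,0,0,0]]}}

```text
time: 10.27
tool_pos: [0.5768, 0.0216, 0.1881]
tcp_rot: [-2.371, -2.06, 0.0]
wrist_force: [-0.1, 0.1, 0.1]
width: 1.003
grip_force: 0.0
```

```bash
cat > c.py <<'E'
from h import *
s=sensors.read_state();print(s['q'].round(2),s['tool_pos'],s['tcp_rot'].round(3))
i=optics.camera_info('wrist');im=optics.read_camera('wrist');cv2.imwrite('pics/w3.png',im[:,:,::-1])
v=blobs(im,(125,60,20),(165,255,255));print(v[:2]);c=onz(i,v[0][1],.1145);print('cell',c)
R,_=cv2.Rodrigues(s['tcp_rot']);print('shift tool cm',100*R.T@(c-s['tool_pos']))
g=blobs(im,(45,90,40),(85,255,255),amin=30);r=blobs(im,(0,120,80),(6,255,255),amin=30);print(g,r)
if g and r: print('gap',onz(i,g[0][1],.0186)-onz(i,r[0][1],.024))
E
python3 c.py
```

```text
[-0.01  0.11  1.86  0.    1.17  0.13] [0.57681723 0.02161435 0.18810045] [-2.371 -2.06   0.   ]
[(2462, [324.4, 213.63], [296, 187, 58, 54])]
cell [0.5771592 0.0209619 0.1145   ]
shift tool cm [-0.05978181  0.04503521  7.36003291]
[(70, [379.23, 174.7], [369, 172, 20, 7])] [(71, [375.34, 180.2], [366, 178, 20, 6])]
gap [ 0.00522046  0.0037818  -0.0054    ]
```

Run:
```python
import cv2
im=cv2.imread('pics/w3.png')[140:220,340:420];a=cv2.resize(im,(560,560),interpolation=cv2.INTER_NEAREST)
t=cv2.resize(cv2.imread('pics/w2.png')[5:65,175:250],(600,480),interpolation=cv2.INTER_NEAREST)
import numpy as np
cv2.imwrite('pics/c2.png',np.hstack([a[:480,:],t])[:, :1160][:, ::1]) if 0 else cv2.imwrite('pics/c2.png',np.hstack([a[40:440,:380],t[:400,:400]]))
```

```text
(no output)
```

View pics/c2.png

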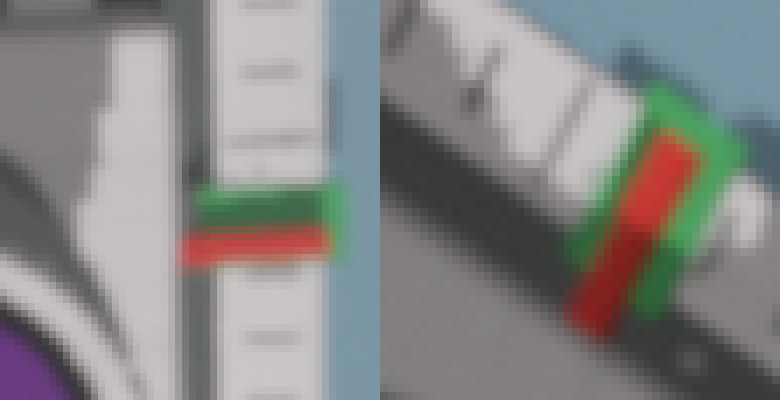

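Run:
```python
from h import *
s=sensors.read_state();i3=optics.camera_info('wrist')
Rt,_=cv2.Rodrigues(s['tcp_rot']);C=-i3['R'].T@i3['t'];print('cam',C)
off=Rt.T@(C-s['tool_pos']);A=i3['R']@Rt
R2,_=cv2.Rodrigues(np.array([-3.03152342,-.824109202,3.75e-4]));p2=np.array([.56472623,-.14184293,.18805869])
i2=dict(i3);i2['R']=A@R2.T;i2['t']=-i2['R']@(p2+R2@off)
g=two(i3,(378,177.4),i2,(209.5,29.6));r=two(i3,(376.4,180.9),i2,(207.2,34));print(g,r,(g[0]-r[0])@np.array([.096,1,0]))
```

```text
cam [0.5872952  0.09973919 0.3319379 ]
(array([0.63359206, 0.01824648, 0.01957788]), np.float64(0.0016681299094921545)) (array([0.63003162, 0.01634119, 0.02580293]), np.float64(0.00017551868501718338)) 0.002247090836296479
```

Pointer is about 2 mm short of band middle, within the 6 mm; good. Descend on the cell and grip.

Request:
{"name": "play_rows", "arguments": {"commands": [[-0.05,0.04,2.5,0,0,0],[0,0,2.5,0,0,0],[0,0,2.5,0,0,0],[0,0,2,0,0,0],[0,0,1.6,0,0,0]]}}

```text
time: 10.73
tool_pos: [0.576, 0.021, 0.0752]
tcp_rot: [-2.369, -2.061, 0.003]
wrist_force: [0.0, -0.0, -1.4]
width: 1.0
grip_force: 0.0
```

Request:
{"name": "play_rows", "arguments": {"commands": [[0,0,0,0,0,0],[0,0,0,0,0,0],[0,0,0,0,0,0],[0,0,0,0,0,0],[0,0,0,0,0,0]], "grip": 1, "force": 40}}

```text
time: 11.15
tool_pos: [0.5782, 0.0211, 0.0787]
tcp_rot: [2.367, 2.063, 0.003]
wrist_force: [0.0, 0.5, -1.9]
width: 0.62
grip_force: 42.1
```

Request:
{"name": "play_rows", "arguments": {"commands": [[0,0,0,0,0,0],[0,0,0,0,0,0],[0,0,0,0,0,0]]}}

```text
time: 11.4
tool_pos: [0.578, 0.0211, 0.0783]
tcp_rot: [2.368, 2.063, 0.002]
wrist_force: [0.8, -0.5, 2.6]
width: 0.618
grip_force: 42.2
```

Request:
{"name": "play_rows", "arguments": {"commands": [[0,0,0.1,0,0,0],[0,0,0.1,0,0,0],[0,0,0,0,0,0]]}}

```text
time: 11.65
tool_pos: [0.5782, 0.0211, 0.0779]
tcp_rot: [2.367, 2.063, 0.002]
wrist_force: [-4.2, -0.4, 12.1]
width: 0.62
grip_force: 43.4
```

Request:
{"name": "play_rows", "arguments": {"commands": [[0,0,0,0,0,0.06],[0,0,0,0,0,0.06],[0,0,0,0,0,0.06],[0,0,0,0,0,0]]}}

```text
time: 11.98
tool_pos: [0.5793, 0.0208, 0.078]
tcp_rot: [2.544, 1.838, 0.005]
wrist_force: [-0.3, -0.4, 9.9]
width: 0.624
grip_force: 43.0
```

Request:
{"name": "play_rows", "arguments": {"commands": [[0,0,0,0,0,0.05],[0,0,0,0,0,0.05],[0,0,0,0,0,0.05]]}}

```text
time: 12.23
tool_pos: [0.579, 0.0205, 0.078]
tcp_rot: [2.674, 1.643, 0.004]
wrist_force: [-1.9, -2.0, 10.6]
width: 0.622
grip_force: 43.0
```

Request:
{"name": "play_rows", "arguments": {"commands": [[0,0,0,0,0,0.05],[0,0,0,0,0,0.05],[0,0,0,0,0,0]]}}

```text
time: 12.48
tool_pos: [0.5792, 0.0207, 0.078]
tcp_rot: [2.754, 1.507, 0.005]
wrist_force: [-0.8, -2.0, 9.6]
width: 0.62
grip_force: 43.0
```

Request:
{"name": "play_rows", "arguments": {"commands": [[0,0,0,0,0,0.05],[0,0,0,0,0,0.05],[0,0,0,0,0,0]]}}

```text
time: 12.73
tool_pos: [0.5793, 0.0207, 0.078]
tcp_rot: [2.826, 1.368, 0.006]
wrist_force: [-1.5, -0.9, 10.6]
width: 0.62
grip_force: 43.0
```

```bash
python3 -c "
from h import *
s=sensors.read_state();print(s['tool_pos'],s['torque'],s['wrist_force'])"
```

```text
[0.57928392 0.02067523 0.07800343] [-0.16731426  0.21741865 -0.12146076] [-1.50254795 -0.85321167 10.55988177]
```

Request:
{"name": "play_rows", "arguments": {"commands": [[0,0,0,0,0,0.05],[0,0,0,0,0,0.05],[0,0,0,0,0,0]]}}

```text
time: 12.98
tool_pos: [0.5793, 0.0207, 0.078]
tcp_rot: [2.891, 1.225, 0.006]
wrist_force: [-0.6, -0.7, 8.9]
width: 0.625
grip_force: 43.0
```

Request:
{"name": "play_rows", "arguments": {"commands": [[0,0,0,0,0,0.05],[0,0,0,0,0,0.05],[0,0,0,0,0,0]]}}

```text
time: 13.23
tool_pos: [0.5795, 0.0208, 0.078]
tcp_rot: [2.948, 1.079, 0.007]
wrist_force: [0.3, -0.2, 8.8]
width: 0.619
grip_force: 42.9
```

Request:
{"name": "play_rows", "arguments": {"commands": [[0,0,0,0,0,0.05],[0,0,0,0,0,0.05],[0,0,0,0,0,0]]}}

```text
time: 13.48
tool_pos: [0.5798, 0.0207, 0.0775]
tcp_rot: [2.998, 0.931, 0.008]
wrist_force: [1.4, -2.0, 7.8]
width: 0.617
grip_force: 42.7
```

Request:
{"name": "play_rows", "arguments": {"commands": [[0,0,0,0,0,0.05],[0,0,0,0,0,0.05],[0,0,0,0,0,0]]}}

```text
time: 13.73
tool_pos: [0.5775, 0.021, 0.0754]
tcp_rot: [3.043, 0.782, 0.001]
wrist_force: [1.6, -0.7, 0.7]
width: 0.619
grip_force: 42.2
```

Keyways dropped over the pins (z fell 2.5 mm, force gone). Push down.

Request:
{"name": "play_rows", "arguments": {"commands": [[0,0,0.1,0,0,0],[0,0,0.1,0,0,0],[0,0,0.1,0,0,0],[0,0,0,0,0,0]], "force": 80}}

```text
time: 14.07
tool_pos: [0.5778, 0.021, 0.0727]
tcp_rot: [3.042, 0.784, 0.002]
wrist_force: [0.9, -1.2, 2.4]
width: 0.616
grip_force: 83.5
```

Request:
{"name": "play_rows", "arguments": {"commands": [[0,0,0.1,0,0,0],[0,0,0.1,0,0,0],[0,0,0.1,0,0,0],[0,0,0,0,0,0]]}}

```text
time: 14.4
tool_pos: [0.5779, 0.0211, 0.0701]
tcp_rot: [3.042, 0.784, 0.002]
wrist_force: [0.8, -0.5, 4.7]
width: 0.612
grip_force: 83.7
```

Request:
{"name": "play_rows", "arguments": {"commands": [[0,0,0.1,0,0,0],[0,0,0.1,0,0,0],[0,0,0.1,0,0,0],[0,0,0,0,0,0]]}}

```text
time: 14.73
tool_pos: [0.5779, 0.021, 0.0681]
tcp_rot: [3.042, 0.784, 0.002]
wrist_force: [-1.9, -0.6, 11.6]
width: 0.612
grip_force: 84.9
```

Request:
{"name": "play_rows", "arguments": {"commands": [[0,0,0.1,0,0,0],[0,0,0.1,0,0,0],[0,0,0,0,0,0]]}}

```text
time: 14.98
tool_pos: [0.5779, 0.0211, 0.068]
tcp_rot: [3.042, 0.784, 0.002]
wrist_force: [-7.6, -0.9, 23.2]
width: 0.612
grip_force: 85.7
```

Request:
{"name": "play_rows", "arguments": {"commands": [[0,0,0.1,0,0,0],[0,0,0.1,0,0,0],[0,0,0,0,0,0]]}}

```text
time: 15.23
tool_pos: [0.578, 0.0211, 0.068]
tcp_rot: [3.042, 0.784, 0.001]
wrist_force: [-12.1, -0.1, 34.5]
width: 0.615
grip_force: 86.7
```

Hard stop at z=0.068, 10.3 mm below the start: home. Ease the push to about 18 N, verify.

Request:
{"name": "play_rows", "arguments": {"commands": [[0,0,-0.1,0,0,0],[0,0,-0.1,0,0,0],[0,0,-0.1,0,0,0],[0,0,0,0,0,0],[0,0,0,0,0,0]]}}

```text
time: 15.65
tool_pos: [0.578, 0.021, 0.0681]
tcp_rot: [3.042, 0.784, 0.002]
wrist_force: [-4.8, -0.9, 17.3]
width: 0.618
grip_force: 84.7
```

Run:
```python
from h import *
gap()
S=optics.read_camera('scene');a=cv2.resize(S[170:270,230:360],None,fx=5,fy=5,interpolation=cv2.INTER_CUBIC);cv2.imwrite('pics/s2.png',a[:,:,::-1])
s=sensors.read_state();print(s['tool_pos'],s['wrist_force'],s['torque'])
iS=optics.camera_info('scene');b=(240,180,350,265)
print(blobs(S,(45,90,40),(85,255,255),b)[:2],blobs(S,(0,120,80),(6,255,255),b)[:2])
```

```text
green [] red [] violet []
[0.57791433 0.02105604 0.06806431] [-3.95224015 -0.88893059 16.40329418] [-0.1576904   0.69974286 -0.04176921]
[(13, [288.77, 238.38], [286, 237, 7, 4])] [(10, [289.6, 235.3], [287, 234, 6, 4])]
```

View pics/s2.png

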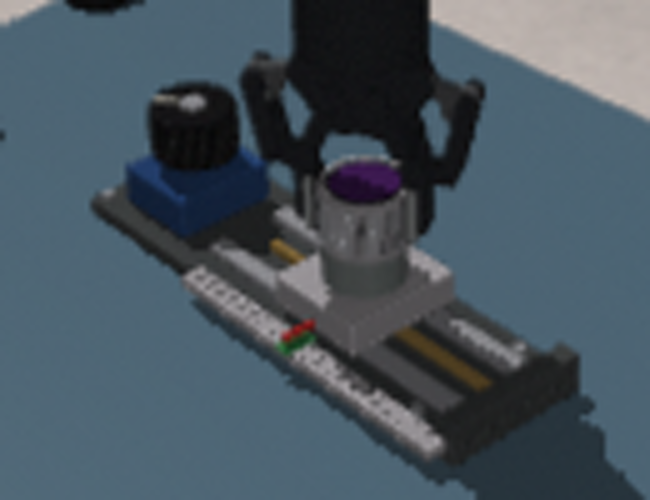

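The picture shows the cell seated level on the mount in the grip (365,220), with the pointer over the green band (297,335). Pushing with 16 N against the 8.5 N spring, stable. Handing in.

```bash
python3 -c "from workcell import order;print(order.finish_job())"
```

```text
the job is handed in; nothing more can be done
None
```

I handed the job in with the pointer about 2 mm short of the band's middle (6 mm allowed) and the cell turned about 54° and held fully home at roughly 16 N. The handwheel took two grasps, and the bottle, jar, screwdriver and lens cap were not touched.

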